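# Make up the boat kit and the car kit

### The arm

A 6-joint arm with a two-finger parallel gripper is mounted at the origin on the work surface. World frame = base frame: x ahead of the robot, y to its left, z up, the work surface at z = 0. Lengths are in m, angles in rad, forces in N, time in s.
With the tool pointing down it reaches from about 0.25 to 0.775 m from the base axis. Payload 4 kg.
Tool frame: the origin (TCP) lies between the finger pads; the fingertips stand 14 mm ahead of it and the grasp point (between the pads) lies 5 mm behind it; z points along the fingers, y is the line along which they close (so a half turn about z gives the same grasp; the last joint's range is limited). The gripper opens to 85 mm and grips with 20 to 120 N. Pads are 22 mm wide; open, the fingers measure 114 mm over their backs; the gripper's body (76 mm by 85 mm) begins 54 mm behind the grasp point. The pads swing forward as they close: fully open they stand 13 mm farther back than shut.
Start: joints at [-1.405, 0.087, 1.371, -0, 1.684, -0.103], TCP at [0.146, -0.53, 0.223] pointing down, gripper open.
Joint ranges: [-3.1, 3.1], [-0.76, 2.03], [0.27, 2.55], [-1.08, 4.22], [0.17, 2.65], [-2.57, 2.57]. Speed limits (rad/s): [2.79, 2.79, 3.14, 3.14, 3.14, 3.14].

### API

Orientations are given as a unit quaternion [x, y, z, w].
In Python, from bench import state, capture, sign_off gives the robot as it stands. The module is installed in compiled form; this text tells all that it offers.
- The arm moves only by the shell command python3 -m pendant 'ROWS' [OPENING] [FORCE]. ROWS is JSON, a list of rows, each an object with "translation": the shift along the world's x, y, z as a fraction of full scale, a list of three; "rot": the turn, a rotation vector about the world's x, y, z as a fraction of full scale, a list of three. In form: [{"translation": [x, y, z], "rot": [rx, ry, rz]}, ...]. A call has 1 to 10 rows; each row shifts and turns the commanded pose from where the row before left it; what a row does not reach is not made up. Full scale, the value 1, is 0.02 m for a shift and 4 degrees for a turn. A row lasts 1/10 s, in which the tool goes at most 50 mm and 8.59 degrees, less where a joint would pass 70% of its speed; a pose out of reach is approached as far as the arm can. A call with a number of a shift or a turn outside -1 to 1 is refused whole. A call with a gripper value outside its range is refused whole. OPENING is the opening, from -1 (shut) to 1 (fully open), set as the call begins (- or left out, the last holds). The fingers move at their own pace and stop on an object; FORCE is the grip in N (left out, the last holds). Time passes only in rows, so rows that do not move let the fingers close. It gives the time, the measured TCP pose, the force, the opening and the grip force at its end, in the units of the state.
- state(): the state, without advancing time (a new reading comes with each control period).
- capture(name): name is "scene" or "top" or "wrist"; returns a dict with "pixels" (420x560x3 uint8, red, green, blue), "range_z" (420x560 float32, m along the optical axis (not along the pixel's ray), 0 where there is no reading), "fx", "fy", "cx", "cy" (pixels), "pose" (4x4, takes a point from camera to world coordinates). Camera axes: x right, y down, z forward; pixel columns grow to the right and rows downward; lengths in m; the calibration is good to about 2 mm. A picture is of the moment at which its call begins.
- sign_off(): hands the job in; it is judged then, once.
The state is a dict: "time_s": time; "q": joint angles; "qvel": joint speeds; "effort": joint torques, N m; "tcp_pos": TCP position; "ee_rot": TCP orientation; "wrist_force": force on the tool from outside, world axes, zero at the start; "wrist_torque": the same for the moment, N m; "gripper_width": finger opening in m; "grasp_force": force on a finger pad.
Only numpy, scipy, OpenCV 4.12 (cv2) and the standard library are available. Lean on these libraries where they do the work, as an engineer would, in place of code of your own. Each camera call takes 0.05 s, during which the arm holds its last target. There are 200 camera calls.

### The job

Make up two model-building kits from the stock on the bench: the boat hull, the red funnel and the glue bottle go into the blue tray, the car body and the pair of wheels into the red tray. In each tray lay the hull or car body flat, right way up, in the bay with the cork floor, and stand the small parts upright on the floor of the other bay. Leave the toy aeroplane, the drink bottle and the sanding block where they are.

Things in the scene. Friction and masses are not known exactly. Their poses are not given: they have to be found in the camera images.
- blue_tray: Blue plastic tray for the boat kit, fixed to the bench, 138 x 144 mm outside, rims and middle rib 14 mm high and 4 mm thick, floor 4 mm thick. Origin: centre of the underside. The rib runs along its x axis and parts it into two bays, each 130 mm (x) by 66 mm (y) inside: the body bay, with a cork-brown floor, is centred at y = +35 mm; the bits bay, with a plain blue floor, at y = -35 mm.
- red_tray: Red plastic tray for the car kit, fixed to the bench; the same in every size and axis as the blue tray: body bay with cork-brown floor centred at y = +35 mm, bits bay with plain red floor at y = -35 mm.
- hull_mid (a point): Toy boat hull of pale wood with a blue stripe, a pointed bow and a small white deckhouse, loose, 96 mm long (x, bow to +x), 42 mm wide (y), sides 30 mm high; the deckhouse (30 x 28 mm, 12 mm more in height) is centred 20 mm aft of the middle. Point: middle of the length and width, 15 mm above the underside. z is up.
- car_mid (a point): Toy car body of plywood with a green cab on top and dark axle holes in its sides, loose, 96 mm long (x), 40 mm wide (y), lower block 24 mm high; the cab (44 x 36 mm, centred 8 mm towards -x) rises to 40 mm. Point: middle of the length and width, 12 mm above the underside. z is up.
- wheels_mid (a point): Pair of black toy wheels on a short pale hub, loose, standing on end like a spool: each wheel 40 mm across and 16 mm thick, hub 20 mm across, 42 mm high in all. Point: on the axis, 21 mm above the underside. z is up.
- funnel_mid (a point): Ship's funnel: red wooden cylinder with a white band near the top and a black disc on top, loose, upright, 30 mm across, 45 mm high. Point: on the axis, 22.5 mm above the underside. z is up.
- glue_mid (a point): Small closed glue bottle, white with a yellow band and an orange cone nozzle, loose, upright: body 34 mm across and 54 mm high, 73.5 mm with the nozzle. Point: on the axis, 27 mm above the underside. z is up.
- plane_mid (a point): Bystander: toy aeroplane body of pale wood with a yellow tail fin, loose, 96 mm long (x), 26 mm wide, 26 mm high, fin (at the -x end) up to 49 mm. It lies among the stock. Point: middle, 13 mm above the underside.
- drink_mid (a point): Bystander: white drink bottle with green cap, loose, standing beyond the trays, 60 mm across, 150 mm high. Point: on the axis, 75 mm above the underside.
- sander_mid (a point): Bystander: yellow and grey sanding block, loose, lying between the robot and the trays, 45 x 70 x 26 mm. Point: its centre.

How it is judged:
By the outcome, as a careful person would: the job done as asked, in the order asked, and still so for the second after the job is handed in, with the robot touching nothing.
It also fails if it takes over 120 s, if anything falls off the work surface, if the arm or the gripper's body presses on something with over 40 N, if the wrist force passes 120 N, or if a joint passes its speed limit or range.

## Working session

There is one attempt and no reset: what is moved stays moved. The work goes in short steps, Python scripts to look and compute and a shell command to move; the robot and the scene stay as the last step left them, time stands still between calls to the robot, and variables do not carry over. Pictures are saved under pics/ and viewed, at most 14 in all, crops included, and the job is handed in when it is done.

```bash
mkdir -p pics; cat > h.py <<'E'
import numpy as np, cv2
from bench import state, capture, sign_off
def shot(cam,name=None):
    c=capture(cam)
    if name: cv2.imwrite(f'pics/{name}.png',c['pixels'][:,:,::-1])
    return c
def cloud(c):
    z=c['range_z'];v,u=np.mgrid[:z.shape[0],:z.shape[1]]
    p=np.stack([(u-c['cx'])/c['fx']*z,(v-c['cy'])/c['fy']*z,z],-1)
    T=c['pose'];w=p@T[:3,:3].T+T[:3,3];w[z==0]=np.nan
    return w
E
python3 - <<'E'
from h import *
import pickle
d={n:shot(n,n+'0') for n in('scene','top')}
pickle.dump(d,open('d0.pkl','wb'))
for n,c in d.items(): print(n,c['pose'].round(3).tolist(),c['fx'])
s=state();print(s)
E
```

```text
scene [[-0.48, 0.695, -0.535, 1.166], [0.877, 0.385, -0.287, 0.315], [0.007, -0.607, -0.795, 0.94], [0.0, 0.0, 0.0, 1.0]] 399.4259355082869
top [[-0.022, -0.983, 0.184, 0.391], [-1.0, 0.022, -0.003, -0.001], [-0.001, -0.184, -0.983, 1.093], [0.0, 0.0, 0.0, 1.0]] 380.90622395691236
{'time_s': 0.1, 'q': array([-1.40510664e+00,  8.78952136e-02,  1.37216555e+00, -8.37603769e-07,
        1.68360231e+00, -1.03091256e-01]), 'qvel': array([ 0.00038876, -0.00073829, -0.0047681 , -0.00124621,  0.00090221,
       -0.00030003]), 'effort': array([ 2.17501285e-03, -3.53014898e+01, -3.14217246e+01, -8.50873062e-05,
        7.98890454e-03,  3.81588904e-06]), 'tcp_pos': array([ 0.14597532, -0.52977055,  0.22181681]), 'ee_rot': array([ 9.90982659e-01,  1.33986184e-01, -3.28119974e-05, -1.03469132e-03]), 'wrist_force': array([-0.72349477,  0.09075359, -0.06507141]), 'wrist_torque': array([ 0.01210665,  0.03072468, -0.03708863]), 'grasp_force': 0.0, 'gripper_width': 0.08531272971749031}
```

View pics/top0.png

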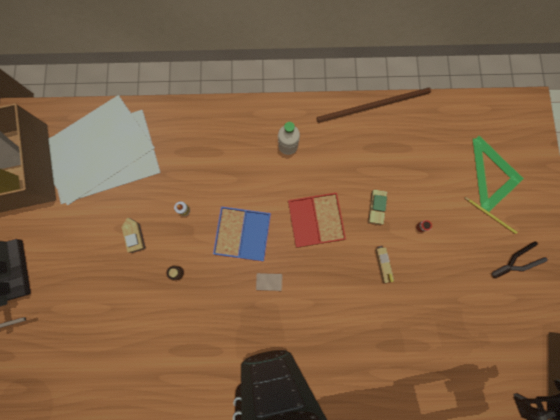

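View pics/scene0.png

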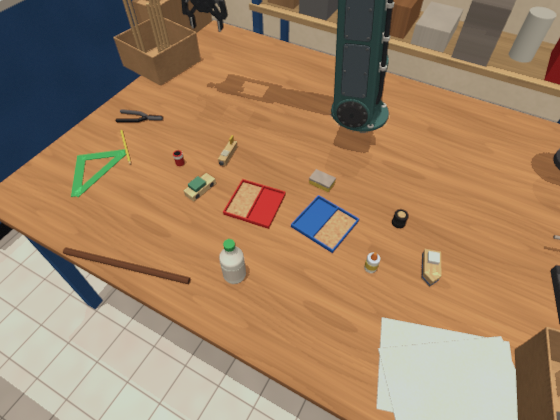

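The top view shows the hull (132,236), glue (181,208), wheels (175,273), blue tray (243,234; cork on the left), red tray (317,220; cork on the right), car (378,207), funnel (424,226), plane (386,264), sander (269,282) and drink (289,138). The scene view agrees with this.

```bash
python3 - <<'E'
from h import *
import pickle
d=pickle.load(open('d0.pkl','rb'))
R={'top':dict(hull=(132,236),glue=(181,208),wheels=(175,273),blue=(243,234),red=(317,220),car=(378,207),funnel=(424,226),plane=(386,264),sander=(269,282),drink=(289,138)),
'scene':dict(hull=(432,266),glue=(372,263),wheels=(400,218),blue=(325,223),red=(255,203),car=(200,186),funnel=(179,158),plane=(228,151),sander=(322,180),drink=(232,262))}
for n,c in d.items():
    w=cloud(c); 
    tb=w[150:300,100:500].reshape(-1,3); print(n,'table z',np.nanmedian(tb[:,2]))
    z0=np.nanmedian(tb[:,2])
    m=((w[...,2]>z0+.008)&(w[...,2]<z0+.2)).astype(np.uint8)
    k,l,st,ce=cv2.connectedComponentsWithStats(m)
    for o,(u,v) in R[n].items():
        win=l[v-6:v+7,u-6:u+7]; ids=win[win>0]
        if len(ids)==0: print(o,'none');continue
        i=np.bincount(ids).argmax(); p=w[l==i]
        zt=np.nanpercentile(p[:,2],97); 
        t=p if o in('blue','red') else p[p[:,2]>min(zt-.012,.02)]
        r=cv2.minAreaRect((t[:,:2]*1000).astype(np.float32))
        print(o,len(p),'zt %.3f'%zt,'rect',np.round(r[0]),np.round(r[1]),round(r[2],1),'med',np.nanmedian(t,0).round(3))
E
```

```text
scene table z 0.0030529507452605187
hull 583 zt 0.046 rect [519. 409.] [96. 42.] 15.9 med [0.52  0.409 0.033]
glue 235 zt 0.075 rect [589. 270.] [33. 33.] 79.0 med [0.596 0.27  0.054]
wheels 221 zt 0.048 rect [409. 286.] [39. 40.] 73.5 med [0.414 0.286 0.044]
blue 445 zt 0.020 rect [515. 101.] [146. 143.] 80.5 med [0.52  0.103 0.016]
red 418 zt 0.020 rect [ 550. -112.] [143. 145.] 8.3 med [ 0.557 -0.111  0.016]
car 461 zt 0.045 rect [ 582. -287.] [44. 97.] 80.3 med [ 0.591 -0.283  0.029]
funnel 128 zt 0.050 rect [ 524. -410.] [29. 30.] 71.4 med [ 0.527 -0.407  0.044]
plane 266 zt 0.050 rect [ 421. -295.] [104.  29.] 9.3 med [ 0.42  -0.294  0.029]
sander 351 zt 0.032 rect [378.  27.] [72. 50.] 85.9 med [0.381 0.029 0.029]
drink 854 zt 0.153 rect [783. -32.] [49. 61.] 46.4 med [ 0.791 -0.025  0.1  ]
top table z 0.0006640643962975146
hull 545 zt 0.044 rect [518. 413.] [95. 45.] 16.4 med [0.513 0.409 0.031]
glue 161 zt 0.074 rect [586. 271.] [31. 33.] 0.5 med [0.584 0.267 0.054]
wheels 207 zt 0.045 rect [408. 289.] [38. 35.] 89.3 med [0.409 0.288 0.042]
blue 384 zt 0.018 rect [515. 105.] [144. 138.] 80.9 med [0.517 0.105 0.014]
red 380 zt 0.017 rect [ 551. -109.] [138. 145.] 7.9 med [ 0.552 -0.11   0.014]
car 515 zt 0.043 rect [ 582. -285.] [41. 97.] 79.7 med [ 0.58  -0.284  0.027]
funnel 143 zt 0.048 rect [ 522. -410.] [29. 29.] 83.4 med [ 0.522 -0.406  0.044]
plane 386 zt 0.048 rect [ 420. -293.] [100.  27.] 9.3 med [ 0.419 -0.293  0.027]
sander 426 zt 0.030 rect [378.  30.] [70. 44.] 85.7 med [0.379 0.03  0.026]
drink 549 zt 0.151 rect [773. -34.] [58. 53.] 82.8 med [ 0.764 -0.033  0.101]
```

```bash

A='x'; python3 -m pendant '[{"translation":[1,1,0],"rot":[0,0,0]},{"translation":[1,1,0],"rot":[0,0,0]},{"translation":[1,1,0],"rot":[0,0,0]},{"translation":[1,1,0],"rot":[0,0,0]},{"translation":[1,1,0],"rot":[0,0,0]},{"translation":[1,1,0],"rot":[0,0,0]},{"translation":[1,1,0],"rot":[0,0,0]},{"translation":[1,1,0],"rot":[0,0,0]},{"translation":[1,1,0],"rot":[0,0,0]},{"translation":[1,1,0],"rot":[0,0,0]}]' 1 50
python3 -m pendant '[{"translation":[1,1,0],"rot":[0,0,0]},{"translation":[1,1,0],"rot":[0,0,0]},{"translation":[1,1,0],"rot":[0,0,0]},{"translation":[1,1,0],"rot":[0,0,0]},{"translation":[1,1,0],"rot":[0,0,0]},{"translation":[1,1,0],"rot":[0,0,0]},{"translation":[1,1,0],"rot":[0,0,0]},{"translation":[1,1,0],"rot":[0,0,0]},{"translation":[0.25,1,0],"rot":[0,0,0]},{"translation":[0,1,0],"rot":[0,0,0]}]'
python3 -m pendant '[{"translation":[0,1,0],"rot":[0,0,0]},{"translation":[0,1,0],"rot":[0,0,0]},{"translation":[0,1,0],"rot":[0,0,0]},{"translation":[0,1,0],"rot":[0,0,0]},{"translation":[0,1,0],"rot":[0,0,0]},{"translation":[0,1,0],"rot":[0,0,0]},{"translation":[0,1,0],"rot":[0,0,0]},{"translation":[0,1,0],"rot":[0,0,0]},{"translation":[0,1,0],"rot":[0,0,0]},{"translation":[0,1,0],"rot":[0,0,0]}]'
python3 -m pendant '[{"translation":[0,1,0],"rot":[0,0,0]},{"translation":[0,1,0],"rot":[0,0,0]},{"translation":[0,1,0],"rot":[0,0,0]},{"translation":[0,1,0],"rot":[0,0,0]},{"translation":[0,1,0],"rot":[0,0,0]},{"translation":[0,1,0],"rot":[0,0,0]},{"translation":[0,1,0],"rot":[0,0,0]},{"translation":[0,1,0],"rot":[0,0,0]},{"translation":[0,1,0],"rot":[0,0,0]},{"translation":[0,1,0],"rot":[0,0,0]}]'
python3 -m pendant '[{"translation":[0,1,0],"rot":[0,0,0]},{"translation":[0,1,0],"rot":[0,0,0]},{"translation":[0,1,0],"rot":[0,0,0]},{"translation":[0,1,0],"rot":[0,0,0]},{"translation":[0,1,0],"rot":[0,0,0]},{"translation":[0,1,-1],"rot":[0,0,0]},{"translation":[0,0.95,-1],"rot":[0,0,0]},{"translation":[0,0,0],"rot":[0,0,0]}]'
python3 - <<'E'
from h import *
c=shot('wrist','w1'); w=cloud(c); print(c['pose'].round(3).tolist(),c['fx'])
s=state();print(s['tcp_pos'],s['ee_rot'],s['q'],s['wrist_force'])
m=((w[...,2]>.02)&(w[...,2]<.06)&(abs(w[...,0]-.515)<.09)&(abs(w[...,1]-.41)<.09)).astype(np.uint8)
k,l,st,ce=cv2.connectedComponentsWithStats(m);i=1+st[1:,4].argmax();p=w[l==i]
print(cv2.minAreaRect((p[:,:2]*1000).astype(np.float32)),np.nanpercentile(p[:,2],[50,97]))
E
```

```text
time_s: 1.1
tcp_pos: [0.3466, -0.3291, 0.2224]
ee_rot: [0.991, 0.134, -0.0, -0.0]
wrist_force: [-0.1, -0.6, 0.2]
gripper_width: 0.0856
grasp_force: 0.0
time_s: 2.1
tcp_pos: [0.5115, -0.1292, 0.2218]
ee_rot: [0.991, 0.134, -0.001, -0.0]
wrist_force: [0.1, -0.5, 0.0]
gripper_width: 0.0856
grasp_force: 0.0
time_s: 3.1
tcp_pos: [0.5107, 0.0706, 0.2223]
ee_rot: [0.991, 0.134, -0.001, -0.0]
wrist_force: [0.1, -0.4, 0.2]
gripper_width: 0.0854
grasp_force: 0.0
time_s: 4.1
tcp_pos: [0.5107, 0.2704, 0.2222]
ee_rot: [0.991, 0.134, -0.001, 0.0]
wrist_force: [-0.2, 0.2, 1.0]
gripper_width: 0.0852
grasp_force: 0.0
time_s: 4.9
tcp_pos: [0.5088, 0.41, 0.1778]
ee_rot: [0.991, 0.135, -0.004, 0.001]
wrist_force: [1.1, -0.3, -0.4]
gripper_width: 0.0853
grasp_force: 0.0
[[0.269, -0.921, -0.282, 0.581], [-0.963, -0.256, -0.08, 0.43], [0.002, 0.294, -0.956, 0.328], [0.0, 0.0, 0.0, 1.0]] 363.3729578668048
[0.50973013 0.40896794 0.17988969] [ 0.99086959  0.13479201 -0.00254464  0.0014455 ] [ 5.89624182e-01  3.33939456e-01  1.16333054e+00 -3.64869628e-04
  1.65016444e+00  1.88998436e+00] [ 0.47573115 -0.08429177  0.67127998]
((521.51513671875, 412.41455078125), (96.04209899902344, 42.0760383605957), 15.754788398742676) [0.02984916 0.0423319 ]
```

View pics/w1.png

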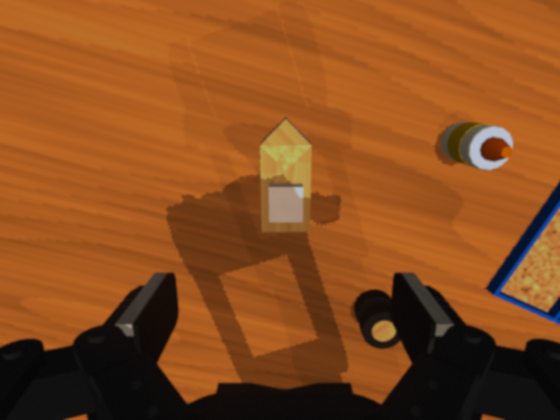

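The wrist view shows the hull at (285,180), centred between the open fingers, with the glue at (480,148) and the wheels at (380,318) clear of them. I'll descend and grip.

```bash

python3 -m pendant '[{"translation":[0,0,-1],"rot":[0,0,0]},{"translation":[0,0,-1],"rot":[0,0,0]},{"translation":[0,0,-1],"rot":[0,0,0]},{"translation":[0,0,-1],"rot":[0,0,0]},{"translation":[0,0,-1],"rot":[0,0,0]},{"translation":[0,0,-1],"rot":[0,0,0]},{"translation":[0,0,-1],"rot":[0,0,0]},{"translation":[0,0,-0.5],"rot":[0,0,0]},{"translation":[0,0,0],"rot":[0,0,0]}]'
python3 -m pendant '[{"translation":[0,0,0],"rot":[0,0,0]},{"translation":[0,0,0],"rot":[0,0,0]},{"translation":[0,0,0],"rot":[0,0,0]},{"translation":[0,0,0],"rot":[0,0,0]},{"translation":[0,0,0],"rot":[0,0,0]},{"translation":[0,0,0],"rot":[0,0,0]},{"translation":[0,0,0],"rot":[0,0,0]},{"translation":[0,0,0],"rot":[0,0,0]}]' -1 45
python3 -m pendant '[{"translation":[0,0,0.5],"rot":[0,0,0]},{"translation":[0,0,1],"rot":[0,0,0]},{"translation":[0,0,1],"rot":[0,0,0]},{"translation":[0,0,1],"rot":[0,0,0]},{"translation":[0,0,0.5],"rot":[0,0,0]},{"translation":[0,0,0],"rot":[0,0,0]}]'
python3 - <<'E'
from h import *
s=state();print(s['tcp_pos'],s['ee_rot'],s['q'][5])
im=[]
for n in('wrist','scene'):
    c=shot(n,n+'2'); w=cloud(c); t=s['tcp_pos']
    d=w-t; a=np.radians(15.7); lx=d[...,0]*np.cos(a)+d[...,1]*np.sin(a); ly=-d[...,0]*np.sin(a)+d[...,1]*np.cos(a)
    for lab,m in(('hull',(abs(ly)<.02)&(abs(lx)<.07)),('f+',(ly>.026)&(ly<.045)&(abs(lx)<.02)),('f-',(ly<-.026)&(ly>-.045)&(abs(lx)<.02))):
        m=m&(w[...,2]>.02)&(d[...,2]<.03)
        if m.any(): print(n,lab,m.sum(),np.nanpercentile(d[...,2][m],[1,10,50,90]).round(4),(np.nanmin(lx[m]),np.nanmax(lx[m])))
    if n=='scene': cv2.imwrite('pics/s2c.png',cv2.resize(c['pixels'][150:330,340:560,::-1],None,fx=3,fy=3))
E
```

```text
time_s: 5.85
tcp_pos: [0.5106, 0.4076, 0.0319]
ee_rot: [0.991, 0.134, -0.001, 0.001]
wrist_force: [-0.1, -0.6, -0.4]
gripper_width: 0.0855
grasp_force: 0.0
time_s: 6.65
tcp_pos: [0.5115, 0.409, 0.0337]
ee_rot: [0.991, 0.134, 0.001, -0.0]
wrist_force: [0.0, -0.1, 3.7]
gripper_width: 0.0002
grasp_force: 2.0
time_s: 7.25
tcp_pos: [0.5119, 0.4093, 0.1151]
ee_rot: [0.991, 0.134, 0.002, -0.001]
wrist_force: [0.4, 0.5, 0.1]
gripper_width: -0.0
grasp_force: 0.0
[0.51190494 0.40932599 0.11513134] [ 9.90978962e-01  1.34004850e-01  1.66768320e-03 -7.84822234e-04] 1.8900484966987385
wrist hull 8235 [-0.0871 -0.0862 -0.0849  0.0202] (np.float64(-0.03801684340747239), np.float64(0.058195183170698564))
scene hull 518 [-0.0937 -0.085  -0.0815 -0.0662] (np.float64(-0.04318380925721586), np.float64(0.0575915804646759))
```

View pics/s2c.png

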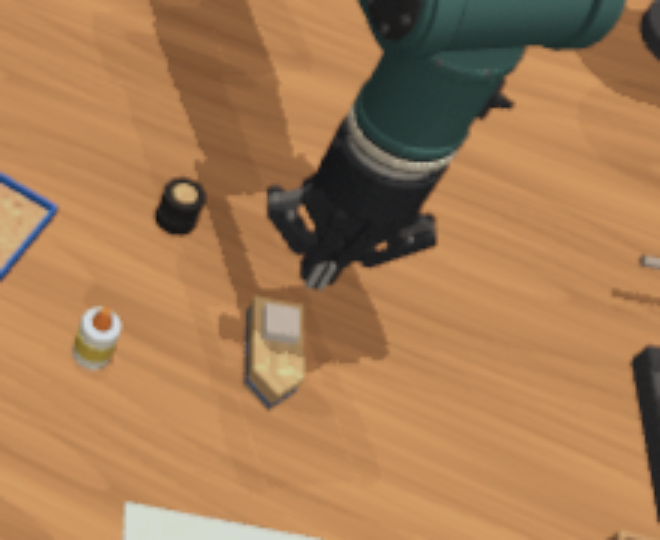

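The fingers are fully shut at (320,270) in the crop. The hull is unmoved at (275,350), so the fingers passed over it. I'll measure the true tip height.

```bash

python3 - <<'E'
from h import *
s=state();t=s['tcp_pos'];print(t)
T=np.array(t)
for n in('scene','wrist'):
    c=capture(n); w=cloud(c); d=w-t
    P=np.linalg.inv(c['pose'])@np.r_[T,1]; u,v=c['fx']*P[0]/P[2]+c['cx'],c['fy']*P[1]/P[2]+c['cy']; print(n,'tcp px',u,v,'range',P[2])
    m=(np.hypot(d[...,0],d[...,1])<.05)&(w[...,2]>.06)&(w[...,2]<.19)
    if m.any():
        q=d[m]; o=np.argsort(q[:,2])[:8]; print(m.sum(),q[o].round(4)); vv,uu=np.where(m); print(np.c_[uu,vv][o].tolist())
    print('ranges',c['range_z'][int(v)-15:int(v)+16:5,int(u)-15:int(u)+16:5].round(3) if 15<v<400 else '')
    if n=='wrist': cv2.imwrite('pics/w3.png',c['pixels'][:,:,::-1])
E
```

```text
[0.51067545 0.40849827 0.11212514]
scene tcp px 442.6160093344554 245.56321059337037 range 0.9814055530545552
353 [[ 0.003  -0.0066  0.0106]
 [ 0.0074 -0.0061  0.0126]
 [ 0.0077  0.006   0.0132]
 [ 0.0073  0.008   0.0142]
 [ 0.0105 -0.0034  0.0143]
 [-0.001   0.0127  0.0153]
 [ 0.0078  0.0048  0.0169]
 [ 0.0116 -0.0016  0.0172]]
[[441, 243], [441, 244], [446, 246], [447, 246], [442, 245], [450, 244], [446, 245], [443, 245]]
ranges [[1.144 1.143 0.923 0.927 0.907 0.906 0.905]
 [1.135 1.13  1.135 0.953 0.927 0.925 0.922]
 [1.122 1.122 1.124 0.957 0.947 0.946 1.121]
 [1.114 1.112 1.112 0.965 0.961 1.116 1.115]
 [1.066 1.067 1.103 1.099 1.102 1.103 1.101]
 [1.058 1.044 1.042 1.09  1.092 1.093 1.095]
 [1.049 1.035 1.033 1.084 1.08  1.086 1.083]]
wrist tcp px 283.554203644766 272.32753487384946 range 0.16473205858824846
23269 [[ 0.0108  0.0045  0.0101]
 [ 0.0119  0.0009  0.0103]
 [ 0.0114  0.0029  0.0104]
 [ 0.0106  0.004   0.0105]
 [ 0.0129 -0.0023  0.0106]
 [ 0.0106  0.0062  0.0108]
 [ 0.0113  0.0038  0.0108]
 [ 0.0128 -0.0014  0.0109]]
[[280, 258], [289, 258], [284, 258], [281, 259], [297, 258], [276, 258], [282, 258], [295, 258]]
ranges [[0.252 0.251 0.252 0.252 0.251 0.251 0.252]
 [0.147 0.147 0.147 0.146 0.146 0.146 0.147]
 [0.142 0.142 0.142 0.142 0.142 0.142 0.142]
 [0.139 0.138 0.138 0.138 0.137 0.139 0.139]
 [0.134 0.133 0.133 0.133 0.134 0.133 0.133]
 [0.129 0.131 0.13  0.13  0.131 0.13  0.13 ]
 [0.127 0.127 0.126 0.126 0.127 0.126 0.128]]
```

View pics/w3.png

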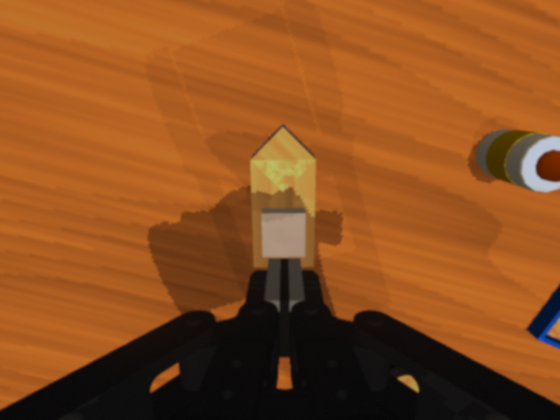

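Both cameras put the shut tips about 10 mm above the reported TCP, which fits the touch on the 42 mm deckhouse. The real tips are about 24 mm higher than nominal, so I'll go lower and retry.

```bash

python3 -m pendant '[{"translation":[0,0,0],"rot":[0,0,0]},{"translation":[0,0,0],"rot":[0,0,0]},{"translation":[0,0,0],"rot":[0,0,0]},{"translation":[0,0,0],"rot":[0,0,0]},{"translation":[0,0,0],"rot":[0,0,0]},{"translation":[0,0,0],"rot":[0,0,0]}]' 1
python3 -m pendant '[{"translation":[0,0,-1],"rot":[0,0,0]},{"translation":[0,0,-1],"rot":[0,0,0]},{"translation":[0,0,-1],"rot":[0,0,0]},{"translation":[0,0,-1],"rot":[0,0,0]},{"translation":[0,0,-1],"rot":[0,0,0]},{"translation":[0,0,-0.3],"rot":[0,0,0]},{"translation":[0,0,0],"rot":[0,0,0]}]'
python3 -m pendant '[{"translation":[0,0,0],"rot":[0,0,0]},{"translation":[0,0,0],"rot":[0,0,0]},{"translation":[0,0,0],"rot":[0,0,0]},{"translation":[0,0,0],"rot":[0,0,0]},{"translation":[0,0,0],"rot":[0,0,0]},{"translation":[0,0,0],"rot":[0,0,0]}]' -1 45

```

```text
time_s: 8.05
tcp_pos: [0.5111, 0.4088, 0.113]
ee_rot: [0.991, 0.134, 0.0, 0.0]
wrist_force: [-0.5, 0.4, 0.4]
gripper_width: 0.0845
grasp_force: 0.0
time_s: 8.75
tcp_pos: [0.5103, 0.4082, 0.0056]
ee_rot: [0.991, 0.134, -0.001, 0.001]
wrist_force: [0.6, 0.2, 0.9]
gripper_width: 0.0854
grasp_force: 0.0
time_s: 9.35
tcp_pos: [0.512, 0.4094, 0.0087]
ee_rot: [0.991, 0.134, 0.001, -0.001]
wrist_force: [0.0, 0.4, 5.5]
gripper_width: 0.0407
grasp_force: 48.3
```

```bash

python3 -m pendant '[{"translation":[0,0,0.5],"rot":[0,0,0]},{"translation":[0,0,1],"rot":[0,0,0]},{"translation":[0,0,1],"rot":[0,0,0]},{"translation":[0,0,1],"rot":[0,0,0]},{"translation":[0,0,1],"rot":[0,0,0]},{"translation":[0,0,0.5],"rot":[0,0,0]}]'
python3 -m pendant '[{"translation":[0,-0.5,0],"rot":[0,0,-1]},{"translation":[0,-1,0],"rot":[0,0,-1]},{"translation":[0,-1,0],"rot":[0,0,-1]},{"translation":[0,-1,0],"rot":[0,0,-1]},{"translation":[0,-1,0],"rot":[0,0,-1]},{"translation":[0,-1,0],"rot":[0,0,-1]},{"translation":[0,-1,0],"rot":[0,0,-0.26]},{"translation":[0,-1,0],"rot":[0,0,0]},{"translation":[0,-1,0],"rot":[0,0,0]},{"translation":[0,-1,0],"rot":[0,0,0]}]'
python3 -m pendant '[{"translation":[0,-1,0],"rot":[0,0,0]},{"translation":[0,-1,0],"rot":[0,0,0]},{"translation":[0,-1,0],"rot":[0,0,0]},{"translation":[0,-0.75,0],"rot":[0,0,0]},{"translation":[0,-0.25,0],"rot":[0,0,0]},{"translation":[0,0,0],"rot":[0,0,0]}]'
python3 - <<'E'
from h import *
s=state();print(s['tcp_pos'],s['ee_rot'],s['gripper_width'],s['grasp_force'])
c=shot('wrist','w4'); w=cloud(c)
h=c['pixels'][...,:].astype(int)
m=(w[...,2]>.1)&(w[...,2]<.135)&(np.hypot(w[...,0]-.52,w[...,1]-.1375)<.08); 
p=w[m];print('hull top',cv2.minAreaRect((p[:,:2]*1000).astype(np.float32)),p[:,2].min(),np.percentile(p[:,2],[5,50,95]))
E
```

```text
time_s: 9.95
tcp_pos: [0.5114, 0.4089, 0.1087]
ee_rot: [0.991, 0.134, 0.001, -0.0]
wrist_force: [0.5, 0.3, -0.5]
gripper_width: 0.0406
grasp_force: 47.6
time_s: 10.95
tcp_pos: [0.5102, 0.2176, 0.1059]
ee_rot: [0.996, -0.084, -0.001, 0.001]
wrist_force: [-0.7, -0.2, -1.3]
gripper_width: 0.0405
grasp_force: 47.6
time_s: 11.55
tcp_pos: [0.5109, 0.1384, 0.1066]
ee_rot: [0.996, -0.085, -0.0, -0.0]
wrist_force: [0.6, 0.2, -2.6]
gripper_width: 0.0409
grasp_force: 47.6
[0.51087104 0.13835837 0.1066356 ] [ 9.96417774e-01 -8.45664035e-02 -3.74582178e-04 -5.95560810e-05] 0.0409107526956776 47.57467031478882
hull top ((518.5523071289062, 137.95216369628906), (65.57598876953125, 98.07246398925781), 64.16777801513672) 0.10002493904311419 [0.1247115  0.12754306 0.13103047]
```

View pics/w4.png

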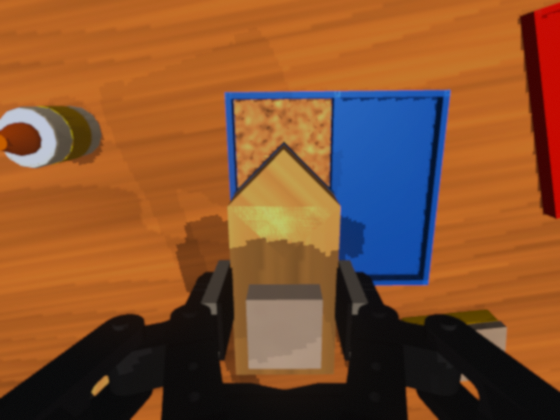

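The wrist view shows the hull level, aligned with the cork bay's edges and held at its sides (285,260). I'll lower it.

```bash

python3 -m pendant '[{"translation":[0,0,-1],"rot":[0,0,0]},{"translation":[0,0,-1],"rot":[0,0,0]},{"translation":[0,0,-1],"rot":[0,0,0]},{"translation":[0,0,-0.8],"rot":[0,0,0]},{"translation":[0,0,-0.5],"rot":[0,0,0]},{"translation":[0,0,-0.3],"rot":[0,0,0]},{"translation":[0,0,0],"rot":[0,0,0]},{"translation":[0,0,0],"rot":[0,0,0]}]'
python3 -m pendant '[{"translation":[0,0,-0.05],"rot":[0,0,0]},{"translation":[0,0,0],"rot":[0,0,0]},{"translation":[0,0,0],"rot":[0,0,0]}]'

```

```text
time_s: 12.4
tcp_pos: [0.5117, 0.139, 0.0157]
ee_rot: [0.996, -0.084, 0.001, -0.0]
wrist_force: [-0.6, 1.1, -1.6]
gripper_width: 0.0406
grasp_force: 47.6
time_s: 12.7
tcp_pos: [0.5114, 0.1387, 0.0144]
ee_rot: [0.996, -0.084, 0.0, -0.0]
wrist_force: [0.5, 0.2, -1.7]
gripper_width: 0.0406
grasp_force: 47.6
```

```bash

python3 -m pendant '[{"translation":[0,0,-0.1],"rot":[0,0,0]},{"translation":[0,0,0],"rot":[0,0,0]},{"translation":[0,0,0],"rot":[0,0,0]}]'
python3 -m pendant '[{"translation":[0,0,0],"rot":[0,0,0]},{"translation":[0,0,0],"rot":[0,0,0]},{"translation":[0,0,0],"rot":[0,0,0]},{"translation":[0,0,0],"rot":[0,0,0]},{"translation":[0,0,0],"rot":[0,0,0]}]' 1
python3 -m pendant '[{"translation":[0,0,0.5],"rot":[0,0,0]},{"translation":[0,0,1],"rot":[0,0,0]},{"translation":[0,0,1],"rot":[0,0,0]},{"translation":[0,0,1],"rot":[0,0,0]},{"translation":[0,0,1],"rot":[0,0,0]},{"translation":[0,0,1],"rot":[0,0,0]},{"translation":[0,0,1],"rot":[0,0,0]},{"translation":[0,0,0],"rot":[0,0,0]}]'
python3 - <<'E'
from h import *
c=shot('wrist','w5'); w=cloud(c); s=state();print(s['tcp_pos'])
P=c['pixels'].astype(int); r,g,b=P[...,0],P[...,1],P[...,2]
X=w[...,0];Y=w[...,1];Z=w[...,2]
near=np.hypot(X-.5207,Y-.1375)<.075
for lab,m in(('hull',near&(Z>.026)&(Z<.05)),('tray',(b>100)&(b>1.8*r)&(Z<.03)&(np.hypot(X-.515,Y-.103)<.12))):
    p=w[m];print(lab,cv2.minAreaRect((p[:,:2]*1000).astype(np.float32)),np.percentile(p[:,2],[2,50,97]))
E
```

```text
time_s: 13.0
tcp_pos: [0.5115, 0.1388, 0.0126]
ee_rot: [0.996, -0.084, 0.001, -0.0]
wrist_force: [-1.0, -1.1, 2.8]
gripper_width: 0.0408
grasp_force: 48.0
time_s: 13.5
tcp_pos: [0.511, 0.1387, 0.0118]
ee_rot: [0.996, -0.084, -0.0, 0.0]
wrist_force: [0.1, -0.3, 0.2]
gripper_width: 0.0855
grasp_force: 0.0
time_s: 14.3
tcp_pos: [0.5133, 0.1391, 0.1464]
ee_rot: [0.996, -0.084, 0.004, -0.001]
wrist_force: [-0.1, 0.0, 0.1]
gripper_width: 0.0852
grasp_force: 0.0
[0.51226381 0.13891314 0.1441553 ]
hull ((521.5873413085938, 138.02882385253906), (42.04128646850586, 95.67120361328125), 80.67460632324219) [0.03221047 0.0338587  0.04629013]
tray ((517.2493896484375, 102.7009048461914), (143.4486846923828, 137.26551818847656), 80.7804183959961) [0.00218672 0.00380643 0.01428096]
```

View pics/w5.png

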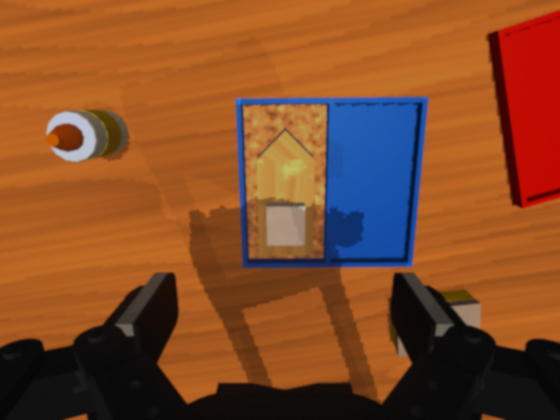

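The hull lies flat and centred on the cork floor (285,200), deckhouse up. The tray centre measures (0.517,0.103), yaw −9.2°. Next is the funnel.

```bash

python3 -m pendant '[{"translation":[0.05,-1,0],"rot":[0,0,1]},{"translation":[0.05,-1,0],"rot":[0,0,1]},{"translation":[0.05,-1,0],"rot":[0,0,1]},{"translation":[0.05,-1,0],"rot":[0,0,1]},{"translation":[0.05,-1,0],"rot":[0,0,1]},{"translation":[0.05,-1,0],"rot":[0,0,1]},{"translation":[0.05,-1,0],"rot":[0,0,1]},{"translation":[0.05,-1,0],"rot":[0,0,1]},{"translation":[0.05,-1,0],"rot":[0,0,1]},{"translation":[0.05,-1,0],"rot":[0,0,1]}]'
python3 -m pendant '[{"translation":[0,-1,0],"rot":[0,0,1]},{"translation":[0,-1,0],"rot":[0,0,1]},{"translation":[0,-1,0],"rot":[0,0,1]},{"translation":[0,-1,0],"rot":[0,0,1]},{"translation":[0,-1,0],"rot":[0,0,1]},{"translation":[0,-1,0],"rot":[0,0,1]},{"translation":[0,-1,0],"rot":[0,0,1]},{"translation":[0,-1,0],"rot":[0,0,1]},{"translation":[0,-1,0],"rot":[0,0,1]},{"translation":[0,-1,0],"rot":[0,0,1]}]'
python3 -m pendant '[{"translation":[0,-1,0],"rot":[0,0,1]},{"translation":[0,-1,0],"rot":[0,0,1]},{"translation":[0,-1,0],"rot":[0,0,0.55]},{"translation":[0,-1,0],"rot":[0,0,0]},{"translation":[0,-1,0],"rot":[0,0,0]},{"translation":[0,-1,0],"rot":[0,0,0]},{"translation":[0,-1,0],"rot":[0,0,0]},{"translation":[0.1,-0.45,0],"rot":[0,0,0]},{"translation":[0,0,0],"rot":[0,0,0]},{"translation":[0,0,0],"rot":[0,0,0]}]'
python3 - <<'E'
from h import *
c=shot('wrist','w6'); w=cloud(c); s=state();print(s['tcp_pos'],s['ee_rot'])
m=(np.hypot(w[...,0]-.523,w[...,1]+.41)<.035)&(w[...,2]>.038)&(w[...,2]<.055)
p=w[m];print(m.sum(),cv2.minEnclosingCircle((p[:,:2]*1000).astype(np.float32)),np.percentile(p[:,2],[5,50,95]))
E
```

```text
time_s: 15.35
tcp_pos: [0.5201, -0.0619, 0.1402]
ee_rot: [0.965, 0.263, -0.001, -0.001]
wrist_force: [-0.6, 0.3, -0.3]
gripper_width: 0.0854
grasp_force: 0.0
time_s: 16.35
tcp_pos: [0.5202, -0.2616, 0.1401]
ee_rot: [0.817, 0.577, -0.001, -0.001]
wrist_force: [0.8, -1.1, -0.4]
gripper_width: 0.0853
grasp_force: 0.0
time_s: 17.35
tcp_pos: [0.523, -0.4096, 0.1413]
ee_rot: [0.763, 0.646, 0.0, -0.001]
wrist_force: [0.0, -0.6, -0.4]
gripper_width: 0.0855
grasp_force: 0.0
[ 0.52317209 -0.40933218  0.14161173] [ 7.62716434e-01  6.46732825e-01  2.09113521e-04 -5.00493963e-04]
1405 ((524.5161743164062, -411.8113098144531), 15.531911849975586) [0.04226084 0.04458694 0.04574953]
```

```bash

python3 -m pendant '[{"translation":[0,-0.05,-1],"rot":[0,0,0]},{"translation":[0,0,-1],"rot":[0,0,0]},{"translation":[0,0,-1],"rot":[0,0,0]},{"translation":[0,0,-1],"rot":[0,0,0]},{"translation":[0,0,-1],"rot":[0,0,0]},{"translation":[0,0,-1],"rot":[0,0,0]},{"translation":[0,0,-0.65],"rot":[0,0,0]},{"translation":[0,0,0],"rot":[0,0,0]}]'
python3 -m pendant '[{"translation":[0,0,0],"rot":[0,0,0]},{"translation":[0,0,0],"rot":[0,0,0]},{"translation":[0,0,0],"rot":[0,0,0]},{"translation":[0,0,0],"rot":[0,0,0]},{"translation":[0,0,0],"rot":[0,0,0]},{"translation":[0,0,0],"rot":[0,0,0]},{"translation":[0,0,0],"rot":[0,0,0]}]' -1 40
python3 -m pendant '[{"translation":[0,0,0.5],"rot":[0,0,0]},{"translation":[0,0,1],"rot":[0,0,0]},{"translation":[0,0,1],"rot":[0,0,0]},{"translation":[0,0,1],"rot":[0,0,0]},{"translation":[0,0,1],"rot":[0,0,0]},{"translation":[0,0,0.5],"rot":[0,0,0]},{"translation":[0,0,0],"rot":[0,0,0]}]'
python3 -c "
from h import *
c=shot('wrist','w7');w=cloud(c);s=state();t=s['tcp_pos'];print(t,s['ee_rot'])
d=w-t;m=(np.hypot(d[...,0],d[...,1])<.02)&(d[...,2]<.05);print(m.sum(),np.percentile(d[m],[2,50,98],axis=0).round(4))
cv2.imwrite('pics/w7c.png',c['pixels'][120:,100:460,::-1])"
```

```text
time_s: 18.2
tcp_pos: [0.5219, -0.4092, 0.0064]
ee_rot: [0.763, 0.647, -0.0, -0.003]
wrist_force: [0.1, 0.1, -0.7]
gripper_width: 0.0853
grasp_force: 0.0
time_s: 18.9
tcp_pos: [0.5237, -0.4119, 0.0103]
ee_rot: [0.763, 0.647, 0.0, 0.001]
wrist_force: [-0.2, 0.1, 6.2]
gripper_width: 0.0287
grasp_force: 39.8
time_s: 19.6
tcp_pos: [0.5238, -0.4119, 0.1109]
ee_rot: [0.763, 0.647, 0.0, 0.002]
wrist_force: [0.3, 0.4, -0.7]
gripper_width: 0.0287
grasp_force: 39.6
[ 0.52317526 -0.41136309  0.10921761] [7.62892086e-01 6.46525723e-01 6.15240931e-05 3.89188652e-04]
11330 [[-0.0147 -0.0142 -0.1105]
 [ 0.0014  0.0052  0.0351]
 [ 0.0176  0.0146  0.0479]]
```

View pics/w7c.png

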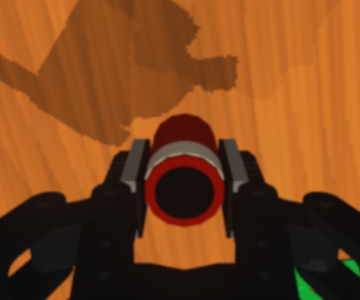

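The funnel is upright between the pads (185,190 in the crop). I'll carry it to the blue bits bay.

```bash

python3 -m pendant '[{"translation":[-0.225,0.5,0],"rot":[0,0,0]},{"translation":[-0.225,1,0],"rot":[0,0,0]},{"translation":[-0.225,1,0],"rot":[0,0,0]},{"translation":[-0.225,1,0],"rot":[0,0,0]},{"translation":[-0.225,1,0],"rot":[0,0,0]},{"translation":[-0.225,1,0],"rot":[0,0,0]},{"translation":[-0.225,1,0],"rot":[0,0,0]},{"translation":[-0.225,1,0],"rot":[0,0,0]},{"translation":[-0.225,1,0],"rot":[0,0,0]},{"translation":[-0.225,1,0],"rot":[0,0,0]}]'
python3 -m pendant '[{"translation":[0,1,0],"rot":[0,0,0]},{"translation":[0,1,0],"rot":[0,0,0]},{"translation":[0,1,0],"rot":[0,0,0]},{"translation":[0,1,0],"rot":[0,0,0]},{"translation":[0,1,0],"rot":[0,0,0]},{"translation":[0,1,0],"rot":[0,0,0]},{"translation":[0,1,0],"rot":[0,0,0]},{"translation":[0,1,0],"rot":[0,0,0]},{"translation":[0,1,0],"rot":[0,0,0]},{"translation":[0,1,0],"rot":[0,0,0]}]'
python3 -m pendant '[{"translation":[0,1,0],"rot":[0,0,0]},{"translation":[0,1,0],"rot":[0,0,0]},{"translation":[0,1,0],"rot":[0,0,0]},{"translation":[0,1,0],"rot":[0,0,0]},{"translation":[0,0.75,0],"rot":[0,0,0]},{"translation":[0,0,-1],"rot":[0,0,0]},{"translation":[0,0,-1],"rot":[0,0,0]},{"translation":[0,0,-1],"rot":[0,0,0]},{"translation":[0,0,-0.8],"rot":[0,0,0]},{"translation":[0,0,-0.5],"rot":[0,0,0]}]'
python3 -m pendant '[{"translation":[0,0,-0.25],"rot":[0,0,0]},{"translation":[0,0,0],"rot":[0,0,0]},{"translation":[0,0,0],"rot":[0,0,0]}]'

```

```text
time_s: 20.65
tcp_pos: [0.4764, -0.2192, 0.107]
ee_rot: [0.763, 0.647, -0.0, -0.002]
wrist_force: [0.2, 0.1, -0.5]
gripper_width: 0.0288
grasp_force: 39.6
time_s: 21.65
tcp_pos: [0.4762, -0.0199, 0.1072]
ee_rot: [0.763, 0.647, -0.001, -0.001]
wrist_force: [0.3, 0.5, -0.3]
gripper_width: 0.0287
grasp_force: 39.6
time_s: 22.65
tcp_pos: [0.4752, 0.0739, 0.0199]
ee_rot: [0.763, 0.647, -0.002, -0.002]
wrist_force: [-0.2, -0.2, -0.8]
gripper_width: 0.0288
grasp_force: 39.6
time_s: 22.95
tcp_pos: [0.4785, 0.0738, 0.0185]
ee_rot: [0.763, 0.647, 0.0, 0.0]
wrist_force: [0.0, -0.2, 0.1]
gripper_width: 0.0288
grasp_force: 39.6
```

```bash

python3 -m pendant '[{"translation":[0,0,-0.1],"rot":[0,0,0]},{"translation":[0,0,0],"rot":[0,0,0]},{"translation":[0,0,0],"rot":[0,0,0]}]'
python3 -m pendant '[{"translation":[0,0,-0.05],"rot":[0,0,0]},{"translation":[0,0,0],"rot":[0,0,0]},{"translation":[0,0,0],"rot":[0,0,0]}]'

```

```text
time_s: 23.25
tcp_pos: [0.4784, 0.0737, 0.0164]
ee_rot: [0.763, 0.647, 0.0, 0.0]
wrist_force: [0.0, 0.3, -0.8]
gripper_width: 0.0287
grasp_force: 39.6
time_s: 23.55
tcp_pos: [0.478, 0.0737, 0.0149]
ee_rot: [0.763, 0.647, -0.0, 0.0]
wrist_force: [0.3, -0.1, -0.9]
gripper_width: 0.0292
grasp_force: 39.6
```

```bash

python3 -m pendant '[{"translation":[0,0,-0.05],"rot":[0,0,0]},{"translation":[0,0,0],"rot":[0,0,0]},{"translation":[0,0,0],"rot":[0,0,0]}]'
python3 -m pendant '[{"translation":[0,0,0],"rot":[0,0,0]},{"translation":[0,0,0],"rot":[0,0,0]},{"translation":[0,0,0],"rot":[0,0,0]},{"translation":[0,0,0],"rot":[0,0,0]}]' 0.4
python3 -m pendant '[{"translation":[0,0,0.5],"rot":[0,0,0]},{"translation":[0,0,1],"rot":[0,0,0]},{"translation":[0,0,1],"rot":[0,0,0]},{"translation":[0,0,1],"rot":[0,0,0]},{"translation":[0,0,1],"rot":[0,0,0]},{"translation":[0,0,1],"rot":[0,0,0]},{"translation":[0,0,0.5],"rot":[0,0,0]},{"translation":[0,0,0],"rot":[0,0,0]}]'
python3 -m pendant '[{"translation":[0.55,1,0],"rot":[0,0,0]},{"translation":[0.55,1,0],"rot":[0,0,0]},{"translation":[0.55,1,0],"rot":[0,0,0]},{"translation":[0.55,1,0],"rot":[0,0,0]},{"translation":[0.55,1,0],"rot":[0,0,0]},{"translation":[0.55,1,0],"rot":[0,0,0]},{"translation":[0.55,1,0],"rot":[0,0,0]},{"translation":[0.55,1,0],"rot":[0,0,0]},{"translation":[0.55,1,0],"rot":[0,0,0]},{"translation":[0.55,0.8,0],"rot":[0,0,0]}]' 1
python3 -m pendant '[{"translation":[0,0,0],"rot":[0,0,0]},{"translation":[0,0,0],"rot":[0,0,0]}]'
python3 - <<'E'
from h import *
s=state();t=s['tcp_pos'];print(t,s['ee_rot'])
for n in('wrist','scene','top'):
    c=shot(n,n+'8');w=cloud(c)
    for lab,x,y,lo,hi in(('glue',.588,.270,.046,.078),('funnel',.478,.0735,.042,.055)):
        m=(np.hypot(w[...,0]-x,w[...,1]-y)<.04)&(w[...,2]>lo)&(w[...,2]<hi)
        p=w[m]
        if len(p)>5: print(n,lab,m.sum(),cv2.minEnclosingCircle((p[:,:2]*1000).astype(np.float32)),np.percentile(p[:,2],[5,50,95]).round(4))
E
```

```text
time_s: 23.85
tcp_pos: [0.4783, 0.0738, 0.0143]
ee_rot: [0.763, 0.647, 0.0, 0.0]
wrist_force: [-0.6, 0.3, 3.0]
gripper_width: 0.0289
grasp_force: 39.7
time_s: 24.25
tcp_pos: [0.478, 0.0737, 0.0138]
ee_rot: [0.763, 0.647, -0.0, -0.0]
wrist_force: [0.1, -0.1, -0.6]
gripper_width: 0.0598
grasp_force: 0.0
time_s: 25.05
tcp_pos: [0.4793, 0.0738, 0.1362]
ee_rot: [0.763, 0.647, 0.002, 0.001]
wrist_force: [0.3, -0.6, -0.5]
gripper_width: 0.0599
grasp_force: 0.0
time_s: 26.05
tcp_pos: [0.5876, 0.2706, 0.132]
ee_rot: [0.763, 0.647, -0.001, -0.001]
wrist_force: [1.3, 0.8, -0.4]
gripper_width: 0.0853
grasp_force: 0.0
time_s: 26.25
tcp_pos: [0.5873, 0.2694, 0.1323]
ee_rot: [0.763, 0.647, -0.002, -0.0]
wrist_force: [-0.0, 0.5, -0.2]
gripper_width: 0.0855
grasp_force: 0.0
[0.58728774 0.26939105 0.13226184] [ 7.62760963e-01  6.46678611e-01 -1.54363149e-03 -3.23897480e-04]
wrist glue 1946 ((589.101318359375, 270.91412353515625), 17.03072166442871) [0.051  0.0537 0.0727]
scene glue 138 ((587.8748779296875, 269.5572204589844), 17.241544723510742) [0.0486 0.0572 0.0751]
scene funnel 85 ((477.70556640625, 72.99864959716797), 16.029993057250977) [0.0449 0.0512 0.0541]
top glue 114 ((586.4150390625, 271.32061767578125), 16.78129768371582) [0.0509 0.0549 0.0715]
top funnel 99 ((477.4804992675781, 74.94647979736328), 15.205924987792969) [0.0458 0.0493 0.0524]
```

View pics/wrist8.png

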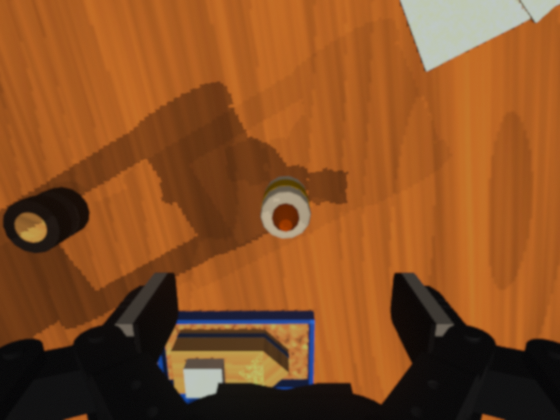

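The glue stands midway between the fingers (285,210). Both the funnel and the hull in the tray are fine. I'll grip the glue.

```bash

python3 -m pendant '[{"translation":[0,0,-1],"rot":[0,0,0]},{"translation":[0,0,-1],"rot":[0,0,0]},{"translation":[0,0,-1],"rot":[0,0,0]},{"translation":[0,0,-1],"rot":[0,0,0]},{"translation":[0,0,-1],"rot":[0,0,0]},{"translation":[0,0,-0.85],"rot":[0,0,0]},{"translation":[0,0,0],"rot":[0,0,0]}]'
python3 -m pendant '[{"translation":[0,0,0],"rot":[0,0,0]},{"translation":[0,0,0],"rot":[0,0,0]},{"translation":[0,0,0],"rot":[0,0,0]},{"translation":[0,0,0],"rot":[0,0,0]},{"translation":[0,0,0],"rot":[0,0,0]},{"translation":[0,0,0],"rot":[0,0,0]},{"translation":[0,0,0],"rot":[0,0,0]}]' -1 40
python3 -m pendant '[{"translation":[0,0,0.5],"rot":[0,0,0]},{"translation":[0,0,1],"rot":[0,0,0]},{"translation":[0,0,1],"rot":[0,0,0]},{"translation":[0,0,1],"rot":[0,0,0]},{"translation":[0,0,1],"rot":[0,0,0]},{"translation":[0,0,0.5],"rot":[0,0,0]},{"translation":[0,0,0],"rot":[0,0,0]}]'

```

```text
time_s: 27.1
tcp_pos: [0.5855, 0.2681, 0.0137]
ee_rot: [0.763, 0.646, -0.003, -0.001]
wrist_force: [-1.2, 0.5, -0.7]
gripper_width: 0.0855
grasp_force: 0.0
time_s: 27.8
tcp_pos: [0.589, 0.2701, 0.0186]
ee_rot: [0.763, 0.647, 0.001, 0.001]
wrist_force: [-0.3, 0.7, 6.2]
gripper_width: 0.0331
grasp_force: 40.0
time_s: 28.5
tcp_pos: [0.589, 0.2701, 0.119]
ee_rot: [0.763, 0.647, 0.002, 0.001]
wrist_force: [-0.2, 0.3, 0.1]
gripper_width: 0.0325
grasp_force: 39.7
```

```bash

python3 -m pendant '[{"translation":[-0.2,-0.5,0],"rot":[0,0,0]},{"translation":[-0.2,-1,0],"rot":[0,0,0]},{"translation":[-0.2,-1,0],"rot":[0,0,0]},{"translation":[-0.2,-1,0],"rot":[0,0,0]},{"translation":[-0.2,-1,0],"rot":[0,0,0]},{"translation":[-0.2,-1,0],"rot":[0,0,0]},{"translation":[-0.2,-1,0],"rot":[0,0,0]},{"translation":[-0.2,-1,0],"rot":[0,0,0]},{"translation":[-0.2,-1,0],"rot":[0,0,0]},{"translation":[-0.2,-1,0],"rot":[0,0,0]}]'
python3 -m pendant '[{"translation":[-0.25,-0.5,0],"rot":[0,0,0]},{"translation":[0,-0.33,0],"rot":[0,0,0]},{"translation":[0,0,-1],"rot":[0,0,0]},{"translation":[0,0,-1],"rot":[0,0,0]},{"translation":[0,0,-1],"rot":[0,0,0]},{"translation":[0,0,-0.8],"rot":[0,0,0]},{"translation":[0,0,-0.5],"rot":[0,0,0]},{"translation":[0,0,-0.25],"rot":[0,0,0]},{"translation":[0,0,0],"rot":[0,0,0]},{"translation":[0,0,0],"rot":[0,0,0]}]'
python3 -m pendant '[{"translation":[0,0,-0.1],"rot":[0,0,0]},{"translation":[0,0,0],"rot":[0,0,0]},{"translation":[0,0,0],"rot":[0,0,0]}]'
python3 -m pendant '[{"translation":[0,0,-0.05],"rot":[0,0,0]},{"translation":[0,0,0],"rot":[0,0,0]},{"translation":[0,0,0],"rot":[0,0,0]}]'

```

```text
time_s: 29.5
tcp_pos: [0.5462, 0.0782, 0.1148]
ee_rot: [0.763, 0.646, -0.002, -0.001]
wrist_force: [-0.1, 0.1, 0.1]
gripper_width: 0.0327
grasp_force: 39.8
time_s: 30.5
tcp_pos: [0.5437, 0.0633, 0.0267]
ee_rot: [0.763, 0.647, 0.001, 0.0]
wrist_force: [-0.2, 0.7, -0.1]
gripper_width: 0.0326
grasp_force: 39.8
time_s: 30.8
tcp_pos: [0.5433, 0.0631, 0.0244]
ee_rot: [0.763, 0.647, 0.0, 0.0]
wrist_force: [0.4, -0.4, 0.3]
gripper_width: 0.0328
grasp_force: 39.8
time_s: 31.1
tcp_pos: [0.543, 0.0631, 0.0229]
ee_rot: [0.763, 0.647, 0.0, 0.0]
wrist_force: [-0.3, -0.4, -0.9]
gripper_width: 0.0329
grasp_force: 39.8
```

```bash

python3 -m pendant '[{"translation":[0,0,-0.07],"rot":[0,0,0]},{"translation":[0,0,0],"rot":[0,0,0]},{"translation":[0,0,0],"rot":[0,0,0]}]'
python3 -m pendant '[{"translation":[0,0,0],"rot":[0,0,0]},{"translation":[0,0,0],"rot":[0,0,0]},{"translation":[0,0,0],"rot":[0,0,0]},{"translation":[0,0,0],"rot":[0,0,0]}]' 0.25
python3 -m pendant '[{"translation":[0,0,0.5],"rot":[0,0,0]},{"translation":[0,0,1],"rot":[0,0,0]},{"translation":[0,0,1],"rot":[0,0,0]},{"translation":[0,0,1],"rot":[0,0,0]},{"translation":[0,0,1],"rot":[0,0,0]},{"translation":[0,0,1],"rot":[0,0,0]},{"translation":[0,0,0.5],"rot":[0,0,0]},{"translation":[0,0,0],"rot":[0,0,0]}]'
python3 -m pendant '[{"translation":[0.2,-1,0],"rot":[0,0,-1]},{"translation":[0.2,-1,0],"rot":[0,0,-1]},{"translation":[0.2,-1,0],"rot":[0,0,-1]},{"translation":[0.2,-1,0],"rot":[0,0,-1]},{"translation":[0.2,-1,0],"rot":[0,0,-1]},{"translation":[0.2,-1,0],"rot":[0,0,-1]},{"translation":[0.2,-1,0],"rot":[0,0,-1]},{"translation":[0.2,-1,0],"rot":[0,0,-1]},{"translation":[0.2,-1,0],"rot":[0,0,-1]},{"translation":[0.15,-1,0],"rot":[0,0,-1]}]' 1
python3 -m pendant '[{"translation":[0,-1,0],"rot":[0,0,-1]},{"translation":[0,-1,0],"rot":[0,0,-1]},{"translation":[0,-1,0],"rot":[0,0,-1]},{"translation":[0,-1,0],"rot":[0,0,-1]},{"translation":[0,-1,0],"rot":[0,0,-1]},{"translation":[0,-1,0],"rot":[0,0,-1]},{"translation":[0,-1,0],"rot":[0,0,-1]},{"translation":[0,-0.45,0],"rot":[0,0,-1]},{"translation":[0,0,0],"rot":[0,0,-1]},{"translation":[0,0,0],"rot":[0,0,-1]}]'
python3 -m pendant '[{"translation":[0,0,0],"rot":[0,0,-1]},{"translation":[0,0,0],"rot":[0,0,-1]},{"translation":[0,0,0],"rot":[0,0,-0.55]},{"translation":[0,0,0],"rot":[0,0,0]}]'
python3 - <<'E'
from h import *
s=state();t=s['tcp_pos'];print(t,s['ee_rot'],s['q'][5])
for n in('wrist','scene','top'):
    c=shot(n,n+'9');w=cloud(c)
    for lab,x,y,lo,hi in(('glue',.543,.063,.05,.082),('funnel',.478,.0735,.042,.055)):
        m=(np.hypot(w[...,0]-x,w[...,1]-y)<.03)&(w[...,2]>lo)&(w[...,2]<hi);p=w[m]
        if len(p)>5: print(n,lab,m.sum(),cv2.minEnclosingCircle((p[:,:2]*1000).astype(np.float32)),np.percentile(p[:,2],[5,50,95]).round(4))
    m=(np.hypot(w[...,0]-.582,w[...,1]+.286)<.075)&(w[...,2]>.019)&(w[...,2]<.05);p=w[m]
    print(n,'car',cv2.minAreaRect((p[:,:2]*1000).astype(np.float32)))
    q=p[p[:,2]>.034]; print('cab',cv2.minAreaRect((q[:,:2]*1000).astype(np.float32)))
E
```

```text
time_s: 31.4
tcp_pos: [0.5432, 0.0631, 0.0226]
ee_rot: [0.763, 0.647, 0.0, 0.0]
wrist_force: [-2.7, 0.6, 4.3]
gripper_width: 0.0329
grasp_force: 40.2
time_s: 31.8
tcp_pos: [0.5429, 0.0631, 0.0212]
ee_rot: [0.763, 0.647, -0.0, -0.0]
wrist_force: [0.1, 0.3, 0.0]
gripper_width: 0.0531
grasp_force: 0.0
time_s: 32.6
tcp_pos: [0.5443, 0.0631, 0.144]
ee_rot: [0.763, 0.647, 0.002, 0.001]
wrist_force: [-0.3, -1.2, 0.5]
gripper_width: 0.0534
grasp_force: 0.0
time_s: 33.6
tcp_pos: [0.5815, -0.1375, 0.1398]
ee_rot: [0.939, 0.345, -0.001, -0.001]
wrist_force: [0.8, 0.3, 0.5]
gripper_width: 0.0854
grasp_force: 0.0
time_s: 34.6
tcp_pos: [0.5813, -0.286, 0.1395]
ee_rot: [1.0, 0.003, -0.001, -0.001]
wrist_force: [0.6, -0.4, -0.9]
gripper_width: 0.0854
grasp_force: 0.0
time_s: 35.0
tcp_pos: [0.5814, -0.2855, 0.1398]
ee_rot: [0.996, -0.084, -0.001, -0.001]
wrist_force: [0.8, 0.1, 0.2]
gripper_width: 0.0854
grasp_force: 0.0
[ 0.58143698 -0.28549491  0.13980557] [ 9.96467643e-01 -8.39659615e-02 -1.27193816e-03 -5.79786501e-04] 1.1950471377262228
wrist car ((584.6639404296875, -287.4579162597656), (40.247
[... 277 characters left out ...]
97509765625, 73.0564193725586), 16.566492080688477) [0.0456 0.0508 0.0546]
scene car ((581.9320068359375, -288.7320556640625), (44.60454177856445, 97.89220428466797), 78.97816467285156)
cab ((590.0388793945312, -289.44561767578125), (40.759307861328125, 45.04771041870117), 78.87090301513672)
top glue 117 ((542.0997924804688, 65.21224212646484), 16.95587921142578) [0.0545 0.059  0.0755]
top funnel 99 ((477.5843811035156, 74.93595123291016), 15.244942665100098) [0.0457 0.0491 0.0522]
top car ((588.1397705078125, -272.82452392578125), (22.06060218811035, 92.35379028320312), 62.09064865112305)
cab ((593.484619140625, -276.644775390625), (17.95697021484375, 45.87495803833008), 58.627235412597656)
```

View pics/wrist9.png

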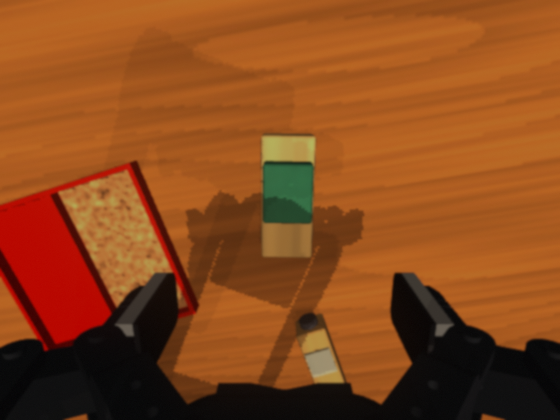

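The car lies between the fingers (288,195), cab up. The plane (320,345) is clear of the fingers.

```bash

python3 -m pendant '[{"translation":[0.2,-0.1,-1],"rot":[0,0,0]},{"translation":[0,0,-1],"rot":[0,0,0]},{"translation":[0,0,-1],"rot":[0,0,0]},{"translation":[0,0,-1],"rot":[0,0,0]},{"translation":[0,0,-1],"rot":[0,0,0]},{"translation":[0,0,-1],"rot":[0,0,0]},{"translation":[0,0,-0.85],"rot":[0,0,0]},{"translation":[0,0,0],"rot":[0,0,0]}]'
python3 -m pendant '[{"translation":[0,0,0],"rot":[0,0,0]},{"translation":[0,0,0],"rot":[0,0,0]},{"translation":[0,0,0],"rot":[0,0,0]},{"translation":[0,0,0],"rot":[0,0,0]},{"translation":[0,0,0],"rot":[0,0,0]},{"translation":[0,0,0],"rot":[0,0,0]}]' -1 60
python3 -m pendant '[{"translation":[0,0,0.5],"rot":[0,0,0]},{"translation":[0,0,1],"rot":[0,0,0]},{"translation":[0,0,1],"rot":[0,0,0]},{"translation":[0,0,1],"rot":[0,0,0]},{"translation":[0,0,0.5],"rot":[0,0,0]},{"translation":[0,0,0],"rot":[0,0,0]},{"translation":[0,0,0],"rot":[0,0,0]}]'
python3 - <<'E'
from h import *
s=state();t=s['tcp_pos'];print(t)
c=shot('wrist','w10');w=cloud(c)
d=w-t
a=np.radians(-9.7); lx=d[...,0]*np.cos(a)+d[...,1]*np.sin(a); ly=-d[...,0]*np.sin(a)+d[...,1]*np.cos(a)
m=(abs(ly)<.015)&(abs(lx)<.07)&(d[...,2]>-.02)&(d[...,2]<.04)
for k in range(-60,70,10):
    q=m&(lx*1000>k)&(lx*1000<k+10)
    if q.sum()>20: print(k,q.sum(),np.median(d[...,2][q]).round(4))
E
```

```text
time_s: 35.95
tcp_pos: [0.5837, -0.2865, 0.0007]
ee_rot: [0.996, -0.084, -0.003, -0.002]
wrist_force: [0.2, 1.4, -0.7]
gripper_width: 0.0854
grasp_force: 0.0
time_s: 36.55
tcp_pos: [0.5872, -0.2886, 0.0066]
ee_rot: [0.996, -0.084, 0.002, 0.001]
wrist_force: [-0.6, -0.7, 5.4]
gripper_width: 0.038
grasp_force: 61.3
time_s: 37.25
tcp_pos: [0.5855, -0.2875, 0.0836]
ee_rot: [0.996, -0.084, -0.001, -0.0]
wrist_force: [0.5, 0.2, -1.6]
gripper_width: 0.038
grasp_force: 60.6
[ 0.58551935 -0.28753865  0.08355362]
-50 912 0.0171
-40 1311 0.0172
-30 286 0.0172
-20 1005 0.0329
-10 1866 0.0331
0 2011 0.033
10 2128 0.0329
20 3400 0.0316
30 1941 0.0169
40 1906 0.016
```

```bash

python3 -m pendant '[{"translation":[-0.2,0.5,0],"rot":[0,0,1]},{"translation":[-0.2,1,0],"rot":[0,0,1]},{"translation":[-0.2,1,0],"rot":[0,0,1]},{"translation":[-0.2,1,0],"rot":[0,0,1]},{"translation":[-0.2,1,0],"rot":[0,0,0.45]},{"translation":[-0.2,1,0],"rot":[0,0,0]},{"translation":[-0.2,1,0],"rot":[0,0,0]},{"translation":[0,0.6,0],"rot":[0,0,0]},{"translation":[0,0,0],"rot":[0,0,0]},{"translation":[0,0,0],"rot":[0,0,0]}]'
python3 - <<'E'
from h import *
s=state();t=s['tcp_pos'];print(t,s['ee_rot'])
c=shot('wrist','w11');w=cloud(c);P=c['pixels'].astype(int); r,g,b=P[...,0],P[...,1],P[...,2]
m=(r>120)&(g<40)&(b<40)&(w[...,2]<.03)&(np.hypot(w[...,0]-.55,w[...,1]+.11)<.12); p=w[m]
print(cv2.minAreaRect((p[:,:2]*1000).astype(np.float32)))
E
```

```text
time_s: 38.3
tcp_pos: [0.5584, -0.146, 0.0847]
ee_rot: [0.997, 0.071, 0.0, 0.001]
wrist_force: [-0.0, 0.4, -0.7]
gripper_width: 0.0379
grasp_force: 60.6
[ 0.55836628 -0.14597539  0.0847474 ] [9.97449317e-01 7.13757417e-02 2.30423635e-04 5.57659457e-04]
((552.4212036132812, -112.39508056640625), (138.26467895507812, 146.069580078125), 7.975852966308594)
```

View pics/w11.png

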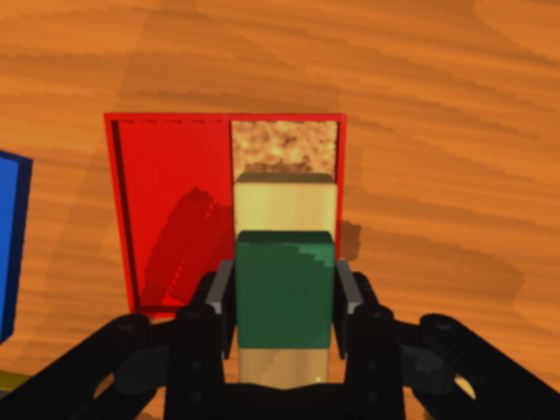

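The car is aligned over the cork bay (285,230). I'll lower it.

```bash

python3 -m pendant '[{"translation":[0,0,-1],"rot":[0,0,0]},{"translation":[0,0,-1],"rot":[0,0,0]},{"translation":[0,0,-0.8],"rot":[0,0,0]},{"translation":[0,0,-0.4],"rot":[0,0,0]},{"translation":[0,0,-0.2],"rot":[0,0,0]},{"translation":[0,0,0],"rot":[0,0,0]},{"translation":[0,0,0],"rot":[0,0,0]}]'
python3 -m pendant '[{"translation":[0,0,-0.1],"rot":[0,0,0]},{"translation":[0,0,0],"rot":[0,0,0]},{"translation":[0,0,0],"rot":[0,0,0]}]'
python3 -m pendant '[{"translation":[0,0,-0.08],"rot":[0,0,0]},{"translation":[0,0,0],"rot":[0,0,0]},{"translation":[0,0,0],"rot":[0,0,0]}]'

```

```text
time_s: 39.05
tcp_pos: [0.5588, -0.1464, 0.0175]
ee_rot: [0.997, 0.071, 0.001, 0.0]
wrist_force: [0.3, 0.8, -1.1]
gripper_width: 0.038
grasp_force: 60.6
time_s: 39.35
tcp_pos: [0.5583, -0.1459, 0.0149]
ee_rot: [0.997, 0.071, 0.0, 0.0]
wrist_force: [-0.1, 0.3, -0.9]
gripper_width: 0.038
grasp_force: 60.6
time_s: 39.65
tcp_pos: [0.558, -0.1458, 0.0128]
ee_rot: [0.997, 0.071, -0.0, -0.0]
wrist_force: [-0.2, -0.1, -1.0]
gripper_width: 0.0378
grasp_force: 60.6
```

```bash

python3 -m pendant '[{"translation":[0,0,-0.08],"rot":[0,0,0]},{"translation":[0,0,0],"rot":[0,0,0]},{"translation":[0,0,0],"rot":[0,0,0]}]'
python3 -m pendant '[{"translation":[0,0,-0.05],"rot":[0,0,0]},{"translation":[0,0,0],"rot":[0,0,0]},{"translation":[0,0,0],"rot":[0,0,0]}]'

```

```text
time_s: 39.95
tcp_pos: [0.558, -0.1459, 0.0112]
ee_rot: [0.997, 0.071, -0.0, 0.0]
wrist_force: [0.1, 0.7, -1.1]
gripper_width: 0.0384
grasp_force: 60.6
time_s: 40.25
tcp_pos: [0.5582, -0.1459, 0.0106]
ee_rot: [0.997, 0.071, 0.0, 0.0]
wrist_force: [-1.5, 1.4, 0.5]
gripper_width: 0.0383
grasp_force: 60.7
```

```bash

python3 -m pendant '[{"translation":[0,0,0],"rot":[0,0,0]},{"translation":[0,0,0],"rot":[0,0,0]},{"translation":[0,0,0],"rot":[0,0,0]},{"translation":[0,0,0],"rot":[0,0,0]},{"translation":[0,0,0],"rot":[0,0,0]}]' 1
python3 -m pendant '[{"translation":[0,0,0.5],"rot":[0,0,0]},{"translation":[0,0,1],"rot":[0,0,0]},{"translation":[0,0,1],"rot":[0,0,0]},{"translation":[0,0,1],"rot":[0,0,0]},{"translation":[0,0,1],"rot":[0,0,0]},{"translation":[0,0,1],"rot":[0,0,0]},{"translation":[0,0,1],"rot":[0,0,0]},{"translation":[0,0,0],"rot":[0,0,0]}]'
python3 - <<'E'
from h import *
c=shot('wrist','w12');w=cloud(c)
m=(np.hypot(w[...,0]-.557,w[...,1]+.146)<.07)&(w[...,2]>.022)&(w[...,2]<.06);p=w[m]
print('car',cv2.minAreaRect((p[:,:2]*1000).astype(np.float32)),np.percentile(p[:,2],[5,25,50,75,95]).round(4))
E
python3 -m pendant '[{"translation":[-0.5,1,0],"rot":[0,0,1]},{"translation":[-0.5,1,0],"rot":[0,0,1]},{"translation":[-0.5,1,0],"rot":[0,0,1]},{"translation":[-0.5,1,0],"rot":[0,0,1]},{"translation":[-0.5,1,0],"rot":[0,0,1]},{"translation":[-0.5,1,0],"rot":[0,0,1]},{"translation":[-0.5,1,0],"rot":[0,0,1]},{"translation":[-0.5,1,0],"rot":[0,0,1]},{"translation":[-0.5,1,0],"rot":[0,0,1]},{"translation":[-0.5,1,0],"rot":[0,0,1]}]'
python3 -m pendant '[{"translation":[-0.5,1,0],"rot":[0,0,1]},{"translation":[-0.5,1,0],"rot":[0,0,1]},{"translation":[-0.5,1,0],"rot":[0,0,1]},{"translation":[-0.5,1,0],"rot":[0,0,1]},{"translation":[-0.5,1,0],"rot":[0,0,1]},{"translation":[0,1,0],"rot":[0,0,1]},{"translation":[0,1,0],"rot":[0,0,1]},{"translation":[0,1,0],"rot":[0,0,1]},{"translation":[0,1,0],"rot":[0,0,1]},{"translation":[0,1,0],"rot":[0,0,1]}]'
python3 -m pendant '[{"translation":[0,1,0],"rot":[0,0,1]},{"translation":[0,0.7,0],"rot":[0,0,1]},{"translation":[0,0,0],"rot":[0,0,0.5]},{"translation":[0,0,0],"rot":[0,0,0]},{"translation":[0,0,0],"rot":[0,0,0]}]'
python3 - <<'E'
from h import *
c=shot('wrist','w13');w=cloud(c);s=state();print(s['tcp_pos'],s['ee_rot'])
m=(np.hypot(w[...,0]-.4085,w[...,1]-.2875)<.04)&(w[...,2]>.035)&(w[...,2]<.055);p=w[m]
print('wheels',m.sum(),cv2.minEnclosingCircle((p[:,:2]*1000).astype(np.float32)),np.percentile(p[:,2],[5,50,95]).round(4))
E
```

```text
time_s: 40.75
tcp_pos: [0.5581, -0.1459, 0.0103]
ee_rot: [0.997, 0.071, 0.0, 0.0]
wrist_force: [0.5, -0.1, -1.2]
gripper_width: 0.0856
grasp_force: 0.0
time_s: 41.55
tcp_pos: [0.5603, -0.1466, 0.1451]
ee_rot: [0.997, 0.071, 0.004, 0.002]
wrist_force: [-0.3, 0.1, 1.0]
gripper_width: 0.0857
grasp_force: 0.0
car ((555.6982421875, -145.90208435058594), (96.08248901367188, 40.25535202026367), 7.187521457672119) [0.0264 0.0274 0.0288 0.0434 0.0443]
time_s: 42.6
tcp_pos: [0.4567, 0.0549, 0.1388]
ee_rot: [0.912, 0.409, -0.001, -0.001]
wrist_force: [0.1, 0.1, 0.6]
gripper_width: 0.0852
grasp_force: 0.0
time_s: 43.6
tcp_pos: [0.4071, 0.2546, 0.1387]
ee_rot: [0.717, 0.697, -0.001, -0.0]
wrist_force: [0.5, -0.0, 0.2]
gripper_width: 0.0852
grasp_force: 0.0
time_s: 44.1
tcp_pos: [0.4075, 0.2877, 0.1392]
ee_rot: [0.655, 0.755, -0.001, -0.0]
wrist_force: [-0.3, 0.3, 0.2]
gripper_width: 0.0851
grasp_force: 0.0
[0.40767071 0.28767484 0.13950839] [ 6.55373540e-01  7.55304582e-01 -6.90345768e-04 -1.88374668e-04]
wheels 2375 ((410.3293762207031, 288.1124572753906), 20.007150650024414) [0.0403 0.0416 0.0427]
```

View pics/w12.png

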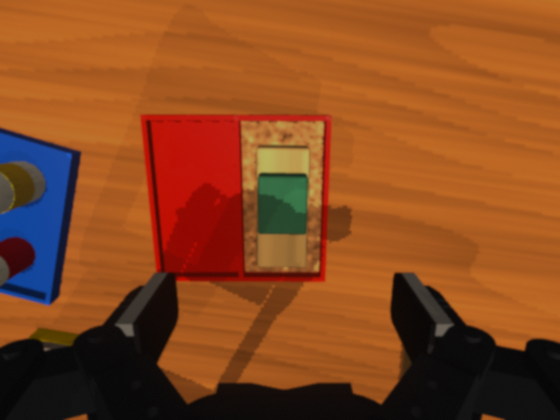

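View pics/w13.png

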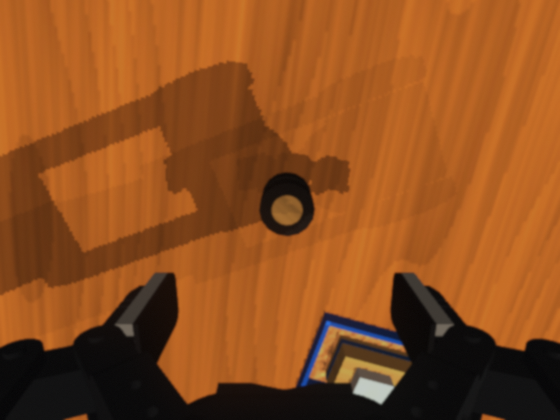

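The car lies flat in the cork bay (283,205). The wheels stand midway between the fingers (287,208).

```bash

python3 -m pendant '[{"translation":[0,0,-1],"rot":[0,0,0]},{"translation":[0,0,-1],"rot":[0,0,0]},{"translation":[0,0,-1],"rot":[0,0,0]},{"translation":[0,0,-1],"rot":[0,0,0]},{"translation":[0,0,-1],"rot":[0,0,0]},{"translation":[0,0,-1],"rot":[0,0,0]},{"translation":[0,0,-0.6],"rot":[0,0,0]},{"translation":[0,0,0],"rot":[0,0,0]}]'
python3 -m pendant '[{"translation":[0,0,0],"rot":[0,0,0]},{"translation":[0,0,0],"rot":[0,0,0]},{"translation":[0,0,0],"rot":[0,0,0]},{"translation":[0,0,0],"rot":[0,0,0]},{"translation":[0,0,0],"rot":[0,0,0]},{"translation":[0,0,0],"rot":[0,0,0]}]' -1 45
python3 -m pendant '[{"translation":[0,0,0.5],"rot":[0,0,0]},{"translation":[0,0,1],"rot":[0,0,0]},{"translation":[0,0,1],"rot":[0,0,0]},{"translation":[0,0,1],"rot":[0,0,0]},{"translation":[0,0,1],"rot":[0,0,0]},{"translation":[0,0,1],"rot":[0,0,0]},{"translation":[0,0,0.5],"rot":[0,0,0]},{"translation":[0,0,0],"rot":[0,0,0]}]'
python3 - <<'E'
from h import *
c=shot('wrist','w14');w=cloud(c);s=state();t=s['tcp_pos'];print(t,s['gripper_width']);d=w-t
m=(np.hypot(d[...,0],d[...,1])<.03)&(d[...,2]>.022)&(d[...,2]<.05);p=d[m]
print(m.sum(),np.percentile(p[:,2],[5,25,50,75,95]).round(4))
E
```

```text
time_s: 44.95
tcp_pos: [0.4066, 0.287, 0.0063]
ee_rot: [0.655, 0.755, -0.002, -0.001]
wrist_force: [-0.2, -0.9, 0.0]
gripper_width: 0.0857
grasp_force: 0.0
time_s: 45.55
tcp_pos: [0.4092, 0.2887, 0.0098]
ee_rot: [0.655, 0.756, 0.001, 0.001]
wrist_force: [-0.1, -0.2, 5.3]
gripper_width: 0.0385
grasp_force: 45.6
time_s: 46.35
tcp_pos: [0.4088, 0.2886, 0.13]
ee_rot: [0.655, 0.756, 0.001, 0.001]
wrist_force: [0.1, -0.4, -0.6]
gripper_width: 0.0385
grasp_force: 45.3
[0.40808219 0.28817562 0.12850305] 0.03830954077421247
12135 [0.0259 0.0327 0.0334 0.0341 0.0481]
```

```bash

python3 -m pendant '[{"translation":[0.5,-0.5,0],"rot":[0,0,0]},{"translation":[0.5,-1,0],"rot":[0,0,0]},{"translation":[0.5,-1,0],"rot":[0,0,0]},{"translation":[0.5,-1,0],"rot":[0,0,0]},{"translation":[0.5,-1,0],"rot":[0,0,0]},{"translation":[0.5,-1,0],"rot":[0,0,0]},{"translation":[0.5,-1,0],"rot":[0,0,0]},{"translation":[0.5,-1,0],"rot":[0,0,0]},{"translation":[0.5,-1,0],"rot":[0,0,0]},{"translation":[0.5,-1,0],"rot":[0,0,0]}]'
python3 -m pendant '[{"translation":[0.5,-1,0],"rot":[0,0,0]},{"translation":[0.5,-1,0],"rot":[0,0,0]},{"translation":[0.5,-1,0],"rot":[0,0,0]},{"translation":[0.4,-1,0],"rot":[0,0,0]},{"translation":[0,-1,0],"rot":[0,0,0]},{"translation":[0,-1,0],"rot":[0,0,0]},{"translation":[0,-1,0],"rot":[0,0,0]},{"translation":[0,-1,0],"rot":[0,0,0]},{"translation":[0,-0.75,0],"rot":[0,0,0]},{"translation":[0,0,0],"rot":[0,0,0]}]'
python3 -m pendant '[{"translation":[0,0,-1],"rot":[0,0,0]},{"translation":[0,0,-1],"rot":[0,0,0]},{"translation":[0,0,-1],"rot":[0,0,0]},{"translation":[0,0,-1],"rot":[0,0,0]},{"translation":[0,0,-0.8],"rot":[0,0,0]},{"translation":[0,0,-0.5],"rot":[0,0,0]},{"translation":[0,0,-0.2],"rot":[0,0,0]},{"translation":[0,0,0],"rot":[0,0,0]},{"translation":[0,0,0],"rot":[0,0,0]}]'
python3 -m pendant '[{"translation":[0,0,-0.1],"rot":[0,0,0]},{"translation":[0,0,0],"rot":[0,0,0]},{"translation":[0,0,0],"rot":[0,0,0]}]'

```

```text
time_s: 47.4
tcp_pos: [0.5078, 0.0962, 0.1265]
ee_rot: [0.655, 0.755, -0.001, -0.001]
wrist_force: [-0.1, 1.0, -1.2]
gripper_width: 0.0386
grasp_force: 45.3
time_s: 48.4
tcp_pos: [0.5454, -0.079, 0.127]
ee_rot: [0.656, 0.755, -0.001, -0.001]
wrist_force: [0.3, 0.6, 0.3]
gripper_width: 0.0384
grasp_force: 45.3
time_s: 49.3
tcp_pos: [0.5468, -0.0769, 0.0192]
ee_rot: [0.655, 0.756, 0.0, 0.001]
wrist_force: [-0.4, -0.2, -0.5]
gripper_width: 0.0385
grasp_force: 45.3
time_s: 49.6
tcp_pos: [0.5463, -0.0769, 0.0167]
ee_rot: [0.655, 0.756, 0.0, 0.0]
wrist_force: [-0.1, -1.2, -0.7]
gripper_width: 0.0386
grasp_force: 45.3
```

```bash

python3 -m pendant '[{"translation":[0,0,-0.1],"rot":[0,0,0]},{"translation":[0,0,0],"rot":[0,0,0]},{"translation":[0,0,0],"rot":[0,0,0]}]'
python3 -m pendant '[{"translation":[0,0,-0.05],"rot":[0,0,0]},{"translation":[0,0,0],"rot":[0,0,0]},{"translation":[0,0,0],"rot":[0,0,0]}]'

```

```text
time_s: 49.9
tcp_pos: [0.5459, -0.0769, 0.0142]
ee_rot: [0.655, 0.756, -0.0, -0.0]
wrist_force: [-0.7, -0.2, 0.2]
gripper_width: 0.0383
grasp_force: 45.3
time_s: 50.2
tcp_pos: [0.5462, -0.0769, 0.0139]
ee_rot: [0.655, 0.756, 0.0, 0.0]
wrist_force: [-1.7, 0.4, 3.1]
gripper_width: 0.0386
grasp_force: 45.6
```

Contact is felt, so I'll release, back off and check everything.

```bash

python3 -m pendant '[{"translation":[0,0,0],"rot":[0,0,0]},{"translation":[0,0,0],"rot":[0,0,0]},{"translation":[0,0,0],"rot":[0,0,0]},{"translation":[0,0,0],"rot":[0,0,0]}]' 0.5
python3 -m pendant '[{"translation":[0,0,0.5],"rot":[0,0,0]},{"translation":[0,0,1],"rot":[0,0,0]},{"translation":[0,0,1],"rot":[0,0,0]},{"translation":[0,0,1],"rot":[0,0,0]},{"translation":[0,0,1],"rot":[0,0,0]},{"translation":[0,0,1],"rot":[0,0,0]},{"translation":[0,0,1],"rot":[0,0,0]},{"translation":[0,0,1],"rot":[0,0,0]},{"translation":[0,0,1],"rot":[0,0,0]}]'
python3 -m pendant '[{"translation":[-1,0,0],"rot":[0,0,0]},{"translation":[-1,0,0],"rot":[0,0,0]},{"translation":[-1,0,0],"rot":[0,0,0]},{"translation":[-1,0,0],"rot":[0,0,0]},{"translation":[-1,0,0],"rot":[0,0,0]},{"translation":[-1,0,0],"rot":[0,0,0]},{"translation":[0,0,0],"rot":[0,0,0]},{"translation":[0,0,0],"rot":[0,0,0]}]'
python3 - <<'E'
from h import *
c=shot('scene','s15');w=cloud(c)
cv2.imwrite('pics/s15c.png',cv2.resize(c['pixels'][120:300,160:400,::-1],None,fx=3,fy=3))
for lab,x,y,lo,hi in(('wheels',.5466,-.0768,.04,.055),('plane',.42,-.294,.02,.06),('sander',.378,.029,.02,.04),('drink',.783,-.032,.02,.2),('glue',.543,.063,.05,.085),('funnel',.478,.0735,.042,.06)):
    m=(np.hypot(w[...,0]-x,w[...,1]-y)<(.03 if lo>.03 else .065))&(w[...,2]>lo)&(w[...,2]<hi);p=w[m]
    if len(p)>5: print(lab,m.sum(),cv2.minAreaRect((p[:,:2]*1000).astype(np.float32)),np.percentile(p[:,2],[5,50,95]).round(3))
E
```

```text
time_s: 50.6
tcp_pos: [0.546, -0.0768, 0.0131]
ee_rot: [0.655, 0.756, -0.0, -0.0]
wrist_force: [0.4, 0.6, 0.4]
gripper_width: 0.0639
grasp_force: 0.0
time_s: 51.5
tcp_pos: [0.5461, -0.0768, 0.1851]
ee_rot: [0.655, 0.756, 0.0, 0.0]
wrist_force: [-0.6, -0.2, -0.7]
gripper_width: 0.0642
grasp_force: 0.0
time_s: 52.3
tcp_pos: [0.4265, -0.0769, 0.1842]
ee_rot: [0.655, 0.756, 0.001, 0.001]
wrist_force: [1.1, -1.2, 0.3]
gripper_width: 0.0642
grasp_force: 0.0
wheels 136 ((545.9046020507812, -78.54762268066406), (38.39677047729492, 39.59412384033203), 1.7893844842910767) [0.042 0.048 0.051]
plane 223 ((419.7208251953125, -295.2794494628906), (101.2513427734375, 27.638290405273438), 9.545029640197754) [0.022 0.029 0.047]
sander 299 ((378.2049255371094, 26.640243530273438), (70.8619155883789, 50.00114440917969), 86.79887390136719) [0.023 0.028 0.032]
drink 820 ((782.247802734375, -32.21928405761719), (51.48186492919922, 60.60110092163086), 49.76347351074219) [0.031 0.1   0.153]
glue 116 ((543.1966552734375, 62.74360275268555), (32.74587631225586, 31.936368942260742), 74.90802001953125) [0.052 0.061 0.078]
funnel 91 ((478.5099182128906, 72.68080139160156), (28.176237106323242, 30.811426162719727), 72.34069061279297) [0.044 0.051 0.054]
```

View pics/s15c.png

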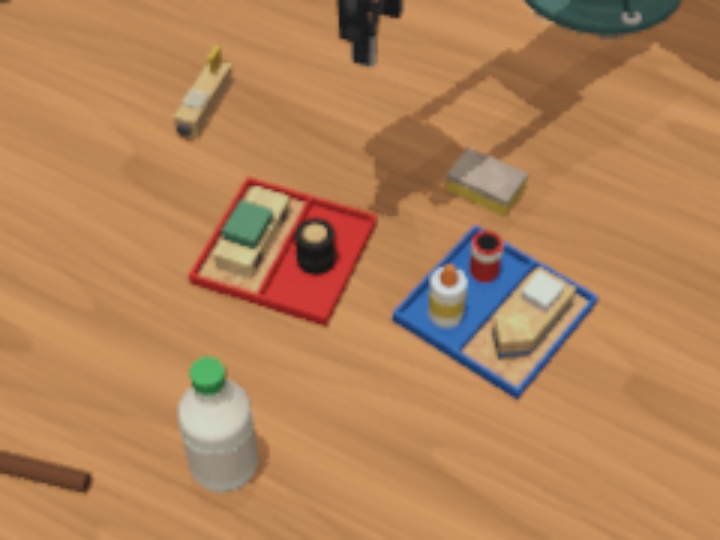

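The crop shows the car (255,230) and wheels (315,245) in the red tray, and the hull (535,310), glue (448,297) and funnel (487,255) in the blue tray. All are upright, the bystanders are unmoved and the gripper is clear.

```bash
python3 -c "
from bench import sign_off
print(sign_off())"
```

```text
the job is handed in; nothing more can be done
None
```

Both kits are made up and handed in at about 52 s: the hull, funnel and glue are in the blue tray, the car and wheels in the red tray, and the plane, drink bottle and sanding block are where they were; the first try at the hull closed just above it (about 4 N on its top), so I gripped lower and it lifted cleanly.

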